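# Stand the toppled reagent bottle up again

## Robot

A 6-joint arm with a two-finger parallel gripper is mounted at the origin on a cart in front of the work surface, level with it; the furniture and walls round the work are solid. World frame = base frame: x ahead of the robot, y to its left, z up, the work surface at z = 0. Lengths are in m, angles in rad, forces in N, time in s.
With the tool pointing down it reaches from about 0.35 to 0.975 m from the base axis. Payload 4.9 kg.
Tool frame: the origin (TCP) lies between the finger pads; the fingertips stand 19 mm ahead of it and the grasp point (between the pads) is the TCP; z points along the fingers, y is the direction in which the jaws open and shut (so a half turn about z gives the same grasp; the last joint's range is limited). The gripper opens to 85 mm and grips with 20 to 120 N. Pads are 22 mm wide; open, the fingers measure 114 mm over their backs; the gripper's body (76 mm by 85 mm) begins 54 mm behind the grasp point. The pads swing forward as they close: fully open they stand 13 mm farther back than shut.
Start: joints at [1.106, 0.053, 1.613, -0, 1.476, -0.119], TCP at [0.212, 0.588, 0.215] pointing down, gripper open.
Joint ranges: [-3.01, 3.01], [-1.01, 2.22], [0.06, 2.58], [-1.02, 4.17], [0.09, 2.62], [-3.14, 3.14]. Speed limits (rad/s): [2.57, 2.57, 3.14, 3.14, 3.14, 3.14].

## Interface

Orientations are given as a unit quaternion [w, x, y, z].
In Python, from plant import state, grab_frame, calibration, job_done gives the robot as it stands. The module is installed in compiled form; this text tells all that it offers.
- The arm moves only by the tool servo_tool, never from a script. Its argument "deltas" is a list that holds one entry, the list of rows, each a list of 5 numbers: the finger opening in mm, from 0 to 85.4, then the shift along the world's x, y, z in mm, then the turn about the world's z in units of 6 degrees (1.0 is 6 degrees). A call has 1 to 5 rows; each row is the pose to reach, as a shift and turn from the pose commanded when the call began; what a row does not reach only later rows make up. A row lasts 1/8 s, in which the tool goes at most 62.5 mm and 10.7 degrees, less where a joint would pass 70% of its speed; a pose out of reach is approached as far as the arm can. A call with a gripper value outside its range is refused whole. The fingers move at their own pace and stop on an object; the grip force is fixed at half the most. Time passes only in rows, so rows that repeat a pose let the fingers close. It gives the time, the measured TCP pose, the force and the opening at its end, in the units of the state.
- state(): the state, without advancing time (a new reading comes with each control period).
- grab_frame(name): name is "scene" or "side" or "wrist"; returns the picture (480x640x3 uint8, red, green, blue); there is no depth.
- calibration(name): a dict with "intrinsics" (3x3 intrinsics, pixels), "k1" (the pictures are not rectified: a ray, as slopes to the right and down, at radius r is drawn at 1 + k1 r^2 times it, then the intrinsics apply), "world_from_camera" (4x4, takes a point from camera to world coordinates). Camera axes: x right, y down, z forward; pixel columns grow to the right and rows downward; lengths in m; the calibration is good to about 2 mm. A picture is of the moment at which its call begins: read the wrist's pose just before it. calibration takes no time and is no camera call; for the wrist camera it gives the pose at the moment of the call.
- job_done(): hands the job in, once; it reports no verdict.
The state is a dict: "time": time; "joint_pos": joint angles; "joint_vel": joint speeds; "joint_efforts": joint torques, N m; "tool_pos": TCP position; "tool_rot": TCP orientation; "contact_force": force on the tool from outside, world axes, zero at the start; "ft_torque": the same for the moment, N m; "gripper_width": opening from 0.0 (shut) to 1.0 (fully open).
Only numpy, scipy, OpenCV 4.12 (cv2) and the standard library are available. Lean on these libraries where they do the work, as an engineer would, in place of code of your own. Each camera call takes 0.05 s, during which the arm holds its last target.

## Task

The white reagent bottle with the blue cap has toppled over and lies on the worktop. Stand it upright on its base again, cap up, on the bare worktop close to where it fell (no more than about 15 cm away), and let go of it. Do not bump or move the three other bottles that are standing.

Things in the scene. Friction and masses are not known exactly. Their poses are not given: they have to be found in the camera images.
- white_bottle_center (a point): the toppled white bottle: blue screw cap, body 46 mm in diameter, 78 mm long, with cap (28 mm in diameter) 90 mm in all, about 60 g. Starts lying on the worktop, axis level at z = 23 mm, cap roughly to the left (+y); can roll. The point lies on its axis, 45 mm from its base; its z axis points from base to cap. When the bottle stands, z points up and the point is 45 mm above the worktop (z = 0)
- amber_bottle: a brown bottle with a black cap that stands behind the toppled one, 40 mm in diameter, 82 mm tall; to be left alone. Origin at the centre of its base, z up
- red_bottle: a small white dropper bottle with a red pointed cap that stands behind the toppled one, 30 mm in diameter, 75 mm tall; to be left alone. Origin at the centre of its base, z up
- green_bottle: a small white dropper bottle with a green pointed cap that stands behind the toppled one, 30 mm in diameter, 75 mm tall; to be left alone. Origin at the centre of its base, z up
There are look-alikes about, which are no part of the job. Of the things that look like the part that bears white_bottle_center, the largest one is meant.

How it is judged:
At the end, for the whole second after the job is handed in: The white bottle stands on its base on the worktop, cap up, within 10 degrees of upright, its centre 40 to 50 mm above the worktop and less than 0.20 m from where it began, released and at rest (angle between white_bottle_center's own z axis and vertical below 0.17 rad and height (world z) of white_bottle_center between 0.04 and 0.05 m and distance of white_bottle_center from where it was at the start of the episode below 0.2 m and linear speed of white_bottle below 0.02 m/s and angular speed of white_bottle below 0.2 rad/s); the robot touches nothing.
It fails at once if one of the three standing bottles is moved by more than 20 mm or tipped by more than 15 degrees (distance of any of amber_bottle, red_bottle, green_bottle from where it was at the start of the episode above 0.02 m or angle between any of amber_bottle, red_bottle, green_bottle's own z axis and vertical above 0.26 rad).
It also fails if it takes over 38 s, if anything falls off the work surface, if the arm or the gripper's body presses on something with over 40 N, if the wrist force passes 120 N, or if a joint passes its speed limit or range.

## Working session

There is one attempt and no reset: what is moved stays moved. The work goes in short steps, Python scripts to look and compute and a tool call to move; the robot and the scene stay as the last step left them, time stands still between calls to the robot, and variables do not carry over. Pictures are saved under pics/ and viewed, and the job is handed in when it is done.

Besides the shell and the picture viewer there is one more tool, called after "Emit:" as name(argument=value, ...) on one line, values as JSON. servo_tool: Moves the arm, as the interface text tells. Its arguments: {"type":"object","properties":{"deltas":{"type":"array","items":{"type":"array","items":{"type":"array","items":{"type":"number"}}}}},"required":["deltas"]}

```bash
mkdir -p pics; ls
python3 - <<'E'
from plant import *
import cv2
s=state();print(s)
for n in ["scene","side","wrist"]:
    c=calibration(n);print(n,c)
    cv2.imwrite(f"pics/{n}0.png",grab_frame(n)[:,:,::-1])
E
```

```text
pics
{'time': 0.0, 'joint_pos': array([ 1.10598215e+00,  5.33723524e-02,  1.61429554e+00, -3.80229862e-07,
        1.47600427e+00, -1.18990196e-01]), 'joint_vel': array([ 0.00057595, -0.00018027, -0.00120914, -0.00074646, -0.00102603,
        0.00042828]), 'joint_efforts': array([-1.68948980e-03, -3.93681836e+01, -3.70169806e+01, -2.70224782e-04,
        7.05260580e-03, -9.00549821e-06]), 'tool_pos': array([0.21155408, 0.58740697, 0.21375253]), 'tool_rot': array([-2.99033708e-04,  1.72051531e-01,  9.85087402e-01, -9.95825979e-04]), 'contact_force': array([-0.51181395,  0.11946988, -0.10865795]), 'ft_torque': array([ 0.04143372, -0.00109343, -0.01532126]), 'gripper_width': 0.9989298545501635}
scene {'intrinsics': array([[484.07279543,   0.        , 314.23931293],
       [  0.        , 484.07279543, 244.44538476],
       [  0.        ,   0.        ,   1.        ]]), 'k1': 0.016412887264039572, 'world_from_camera': array([[ 0.64631961, -0.49169218,  0.58353214,  0.12444727],
       [-0.76302241, -0.40819032,  0.50117609, -0.3537494 ],
       [-0.00823219, -0.76916804, -0.63899356,  0.59
[... 313 characters left out ...]
64 , -0.15194649,  0.2730771 ,  0.36467256],
       [-0.31241362, -0.44070625,  0.84153178, -0.6547047 ],
       [-0.00752101, -0.88469784, -0.46610425,  0.46588874],
       [ 0.        ,  0.        ,  0.        ,  1.        ]])}
wrist {'intrinsics': array([[368.52365338,   0.        , 318.03104322],
       [  0.        , 368.52365338, 242.67940199],
       [  0.        ,   0.        ,   1.        ]]), 'k1': -0.07001992424655475, 'world_from_camera': array([[ 0.33797473,  0.89905774,  0.2783312 ,  0.1406181 ],
       [ 0.94115335, -0.32227278, -0.10183628,  0.61331021],
       [-0.00185813,  0.29637043, -0.95507126,  0.37288716],
       [ 0.        ,  0.        ,  0.        ,  1.        ]])}
```

View pics/scene0.png

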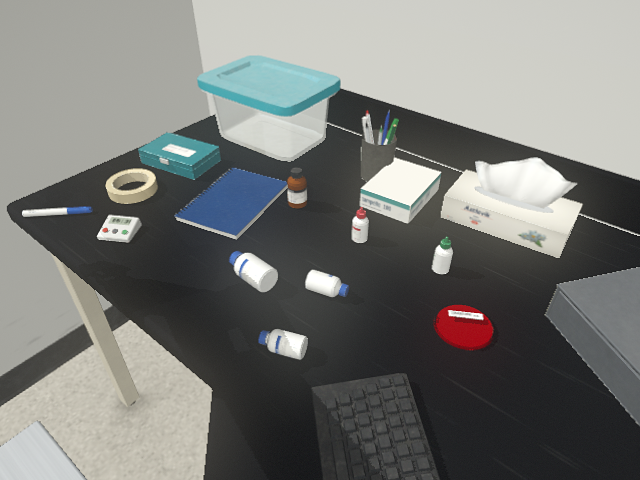

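View pics/side0.png

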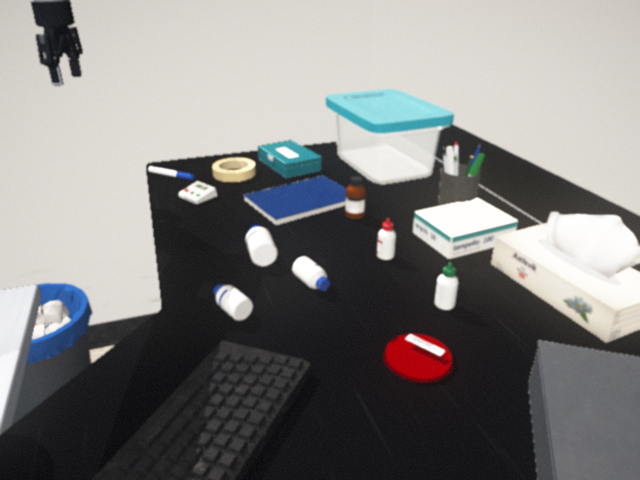

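View pics/wrist0.png

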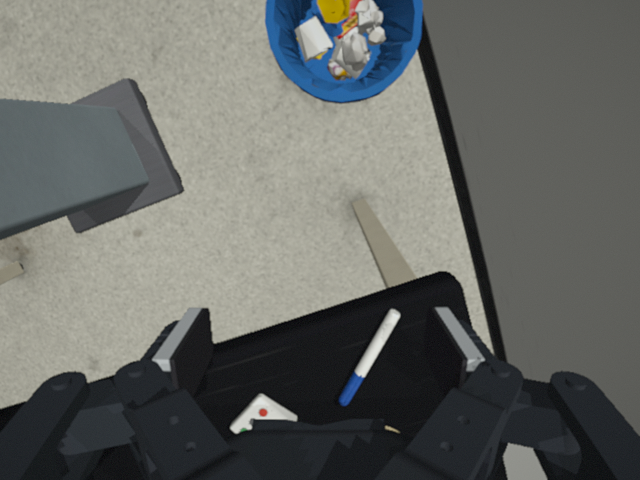

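The toppled candidates are three white bottles with blue caps, at scene pixels (255,271), (325,284) and (285,344). I'll measure each one's size to find the largest.

```bash
cat > h.py <<'E'
import numpy as np, cv2
from plant import *
def ray(c,uv):
    K=c["intrinsics"];p=((uv[0]-K[0,2])/K[0,0],(uv[1]-K[1,2])/K[1,1])
    d=np.array(p,float);q=d.copy()
    for _ in range(10): q=d/(1+c["k1"]*(q@q))
    T=c["world_from_camera"];return T[:3,3],T[:3,:3]@np.array([q[0],q[1],1.])
def onz(c,uv,z):
    o,d=ray(c,uv);return o+d*(z-o[2])/d[2]
def tri(c1,u1,c2,u2):
    o1,d1=ray(c1,u1);o2,d2=ray(c2,u2)
    A=np.stack([d1,-d2],1);t=np.linalg.lstsq(A,o2-o1,rcond=None)[0]
    a=o1+d1*t[0];b=o2+d2*t[1];return (a+b)/2,np.linalg.norm(a-b)
def masks(im):
    h=cv2.cvtColor(im,cv2.COLOR_RGB2HSV)
    w=cv2.inRange(h,(0,0,110),(180,70,255)); b=cv2.inRange(h,(105,120,60),(125,255,255)); return w,b
def blobs(m,lo):
    n,l,s,c=cv2.connectedComponentsWithStats(m);return [(s[i],c[i]) for i in range(1,n) if s[i][4]>lo]
E
python3 - <<'E'
from h import *
for n in ["scene","side"]:
    im=cv2.imread(f"pics/{n}0.png")[:,:,::-1].copy();c=calibration(n)
    w,b=masks(im)
    R=(slice(220,380),slice(200,360))
    for nm,m in(("w",w),("b",b)):
        q=np.zeros_like(m);q[R]=m[R]
        for s,ce in blobs(q,25): print(n,nm,s,ce.round(1),onz(c,ce,.023).round(3))
    for (u,v,nm) in ([(297,190,'amber'),(360,228,'red'),(442,258,'green')] if n=="scene" else [(355,200,'amber'),(387,242,'red'),(446,290,'green')]): print(nm,onz(c,(u,v),.04).round(3))
    cv2.imwrite(f"pics/{n}0c.png",cv2.resize(im[190:350 if n=='side' else 370,190:400],None,fx=3,fy=3)[:,:,::-1])
E
```

```text
scene w [200 220  56  20 223] [228.5 230.3] [0.571 0.244 0.023]
scene w [351 220   9  23 172] [355.3 230.9] [0.723 0.057 0.023]
scene w [ 233  253   45   39 1099] [255.8 271.8] [0.522 0.121 0.023]
scene w [305 269  38  28 710] [322.5 283. ] [0.575 0.015 0.023]
scene w [265 329  43  31 909] [286.9 343.3] [ 0.443 -0.025  0.023]
scene b [200 220  51  15 464] [226.1 224.8] [0.579 0.261 0.023]
scene b [229 251  12  14  81] [233.6 256.5] [0.525 0.18  0.023]
scene b [339 284   9  12  59] [342.4 289.2] [ 0.584 -0.019  0.023]
scene b [258 331   9  13  73] [262.1 337.2] [0.428 0.011 0.023]
amber [0.738 0.219 0.04 ]
red [0.718 0.044 0.04 ]
green [ 0.739 -0.114  0.04 ]
side w [269 220  25   5  75] [279.5 221.4] [0.578 0.198 0.023]
side w [245 226  33  41 975] [260.6 246.1] [0.521 0.116 0.023]
side w [292 256  35  33 692] [307.5 270.7] [0.575 0.013 0.023]
side w [215 285  38  36 899] [233.7 302.1] [ 0.446 -0.034  0.023]
side b [317 277  13  14 141] [323.1 283.5] [ 0.586 -0.03   0.023]
side b [213 283   9  12  49] [216.2 287.7] [0.427 0.012 0.023]
amber [0.738 0.208 0.04 ]
red [0.723 0.03  0.04 ]
green [ 0.741 -0.128  0.04 ]
```

View pics/scene0c.png

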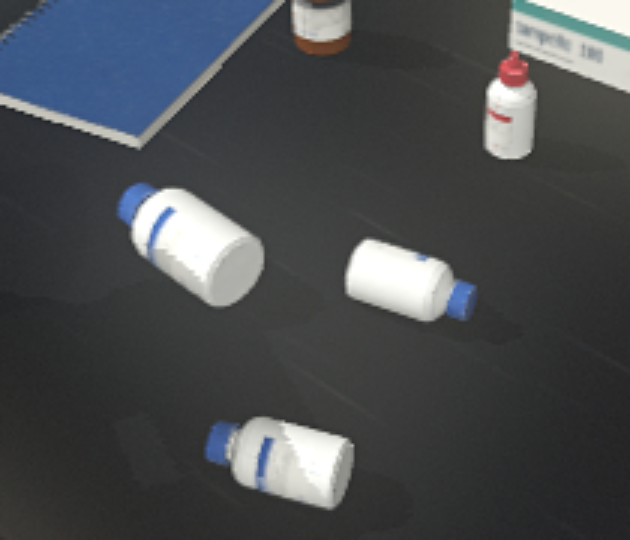

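View pics/side0c.png

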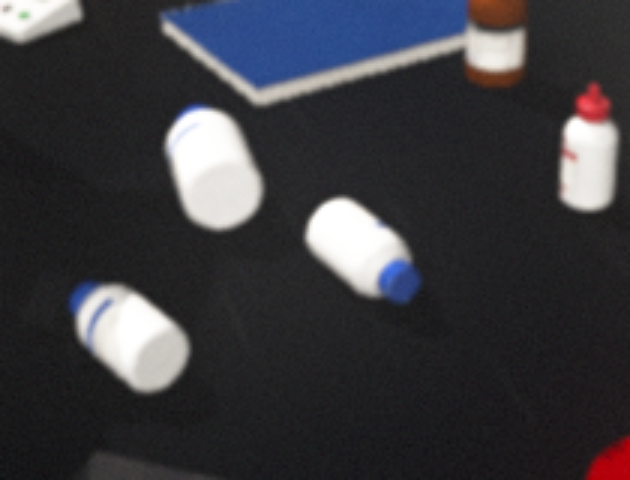

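The largest is the bottle at scene pixel (255,271): its base face is near (270,281) and its cap near (232,256). The notebook corner is just beyond its cap. I'll triangulate its axis next.

Run:
```python
from h import *
a=calibration("scene");b=calibration("side")
P=lambda x,y:(190+x/3,190+y/3)
bs=tri(a,P(238,271),b,P(228,197));print("base",bs)
cp=tri(a,P(135,203),b,P(190,112));print("cap",cp)
print("base onz",onz(a,P(238,271),.023),onz(b,P(228,197),.023),"cap",onz(a,P(131,202),.023))
for n,uv in (("nb scene",P(138,143)),):print(onz(a,uv,0.01))
print("nb side",onz(b,P(260,98),.01), "nb corner left",onz(b,P(163,18),.01))
```

```text
base (array([0.52546285, 0.09258231, 0.01675597]), np.float64(0.0016967903342570614))
cap (array([0.51940255, 0.16804946, 0.03325016]), np.float64(0.003592812759851942))
base onz [0.52207096 0.08839438 0.023     ] [0.52245487 0.08102132 0.023     ] cap [0.52362664 0.17851705 0.023     ]
[0.57445889 0.22975248 0.01      ]
nb side [0.57727663 0.21977384 0.01      ] nb corner left [0.54317493 0.36793981 0.01      ]
```

Emit:
servo_tool(deltas=[[[85, 35, -50, 0, -1.7], [85, 70, -100, 0, -3.4], [85, 105, -150, 0, -5.1], [85, 140, -200, 0, -6.8], [85, 170, -245, 0, -8.4]]])

```text
time: 0.78
tool_pos: [0.3826, 0.3411, 0.2148]
tool_rot: [0.0, 0.578, 0.816, -0.0]
contact_force: [0.5, 1.0, -0.5]
gripper_width: 0.997
```

Emit:
servo_tool(deltas=[[[85, 35, -52, 0, -1.1], [85, 70, -104, 0, -2.2], [85, 105, -156, 0, -3.3], [85, 140, -202, 0, -3.3], [85, 140, -202, 0, -3.3]]])

```text
time: 1.4
tool_pos: [0.5232, 0.1379, 0.2145]
tool_rot: [-0.0, 0.709, 0.705, -0.0]
contact_force: [-0.7, 0.3, 0.0]
gripper_width: 0.997
```

Run:
```python
from h import *
s=state();print(s['time'],s['tool_pos'],s['tool_rot'])
cv2.imwrite("pics/w1.png",grab_frame("wrist")[:,:,::-1])
```

```text
1.4 [0.52319293 0.13791526 0.21452256] [-2.16019498e-05  7.09140048e-01  7.05067489e-01 -4.77467410e-04]
```

View pics/w1.png

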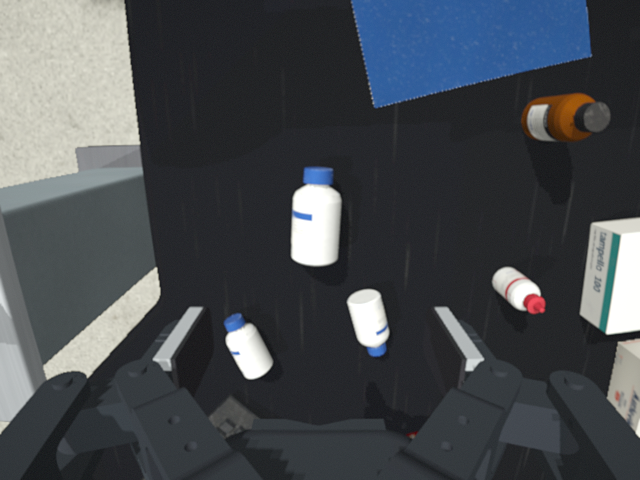

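The bottle runs from cap top (318,168) to base (315,265) in the wrist view, lying along the image's vertical.

Run:
```python
from h import *
c=calibration("wrist")
im=cv2.imread("pics/w1.png")[:,:,::-1].copy()
w,b=masks(im);m=w|b;q=np.zeros_like(m);q[150:280,270:360]=m[150:280,270:360]
for nm,mm in (("all",q),("cap",cv2.bitwise_and(q,b)),("white",cv2.bitwise_and(q,w))):
  pts=cv2.findNonZero(mm); r=cv2.minAreaRect(pts);x,y,W,H=cv2.boundingRect(pts);print(nm,r,(x,y,W,H))
  for uv in ((x,y+H/2),(x+W,y+H/2),(x+W/2,y),(x+W/2,y+H)): print(onz(c,uv,.023).round(4))
for y in (170,200,215,230,245,255):
  xs=np.where(q[y])[0]; print(y,xs.min(),xs.max(),onz(c,((xs.min()+xs.max())/2,y),.023).round(4))
```

```text
all ((315.6134033203125, 215.66453552246094), (48.60113525390625, 99.2806167602539), 2.2906100749969482) (291, 166, 50, 100)
[0.4959 0.1338 0.023 ]
[0.5447 0.1337 0.023 ]
[0.5205 0.1818 0.023 ]
[0.5201 0.0817 0.023 ]
cap ((313.96063232421875, 192.91036987304688), (31.25301170349121, 54.42531204223633), 11.821488380432129) (294, 166, 40, 54)
[0.4993 0.1563 0.023 ]
[0.5376 0.1562 0.023 ]
[0.5186 0.1818 0.023 ]
[0.5183 0.1297 0.023 ]
white ((315.2539978027344, 224.650146484375), (48.60113525390625, 81.29499053955078), 2.2906100749969482) (291, 184, 50, 82)
[0.4957 0.1247 0.023 ]
[0.5448 0.1246 0.023 ]
[0.5204 0.1649 0.023 ]
[0.5201 0.0817 0.023 ]
170 303 329 [0.5205 0.1781 0.023 ]
200 292 340 [0.5204 0.1495 0.023 ]
215 292 339 [0.5198 0.1347 0.023 ]
230 291 338 [0.5188 0.1196 0.023 ]
245 291 337 [0.5182 0.1041 0.023 ]
255 291 337 [0.5181 0.0935 0.023 ]
```

Emit:
servo_tool(deltas=[[[60, -2.5, 42, -50, -0.3], [60, -2.5, 42, -105, -0.3], [60, -2.5, 42, -155, -0.3], [60, -2.5, 42, -188, -0.3], [60, -2.5, 42, -188, -0.3]]])

```text
time: 2.08
tool_pos: [0.5154, 0.1836, 0.0236]
tool_rot: [-0.002, 0.718, 0.697, -0.003]
contact_force: [0.0, -0.4, -0.3]
gripper_width: 0.707
```

Run:
```python
from h import *
s=state();print(s['time'],s['tool_pos'],s['contact_force'],s['gripper_width'])
cv2.imwrite("pics/w2.png",grab_frame("wrist")[:,:,::-1])
im=grab_frame("scene");cv2.imwrite("pics/s2.png",cv2.resize(im[150:350,170:430],None,fx=3,fy=3)[:,:,::-1])
```

```text
2.075 [0.51544095 0.18363171 0.02362269] [ 0.03661986 -0.43747718 -0.30348574] 0.7065826859459255
```

View pics/w2.png

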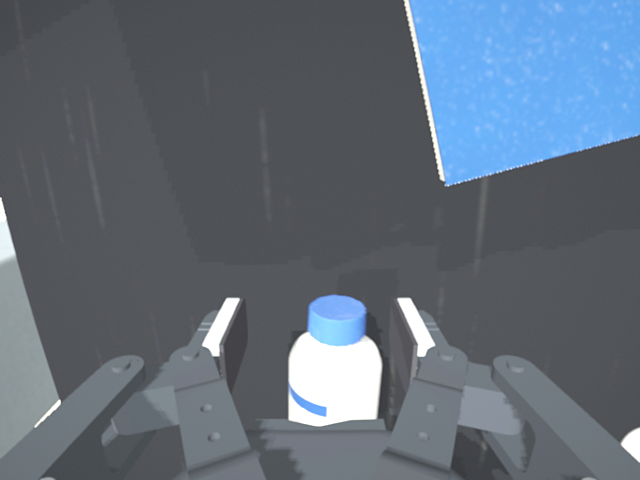

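View pics/s2.png

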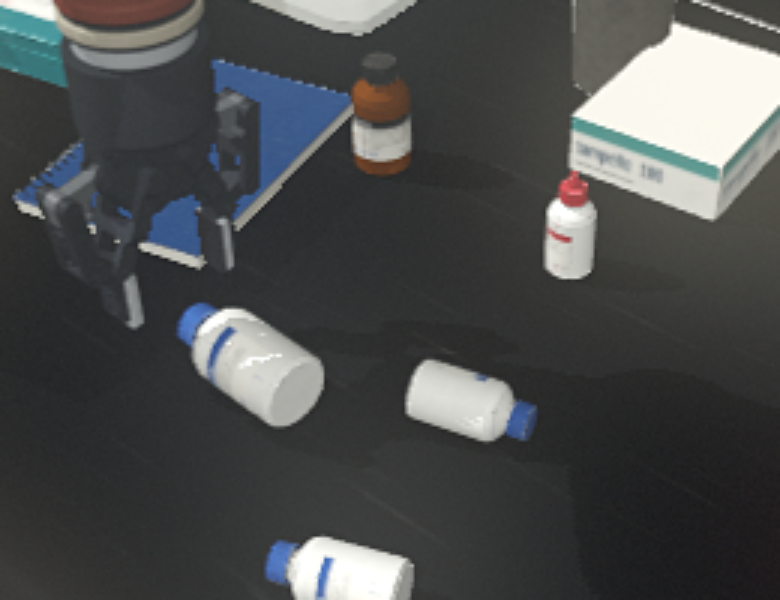

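Emit:
servo_tool(deltas=[[[50, 0, 0, 0, 0], [50, 0, 0, 0, 0]]])

```text
time: 2.42
tool_pos: [0.5207, 0.1834, 0.029]
tool_rot: [0.001, 0.718, 0.696, 0.001]
contact_force: [1.0, -0.0, 0.2]
gripper_width: 0.584
```

Emit:
servo_tool(deltas=[[[40, 0, -3, -4, 0], [30, 0, -3, -4, 0], [27, 0, -3, -4, 0], [27, 0, -3, -4, 0], [27, 0, -3, -4, 0]]])

```text
time: 3.05
tool_pos: [0.5193, 0.18, 0.023]
tool_rot: [-0.0, 0.718, 0.696, -0.0]
contact_force: [0.4, 0.8, -0.4]
gripper_width: 0.316
```

Run:
```python
from h import *
s=state();print(s['time'],s['tool_pos'],s['contact_force'],s['gripper_width'],s['gripper_width']*85.4)
cv2.imwrite("pics/w3.png",grab_frame("wrist")[240:,160:480,::-1])
```

```text
3.05 [0.51932765 0.17999084 0.02297844] [ 0.42497334  0.76656993 -0.44401888] 0.3163889287851971 27.019614518255832
```

View pics/w3.png

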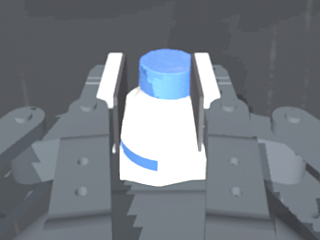

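Emit:
servo_tool(deltas=[[[25, 0, 0, 0, 0], [23, 0, 0, 0, 0], [23, 0, 0, 0, 0]]])

```text
time: 3.48
tool_pos: [0.5193, 0.18, 0.023]
tool_rot: [-0.0, 0.718, 0.696, 0.0]
contact_force: [0.6, 0.3, -0.2]
gripper_width: 0.268
```

Run:
```python
from h import *
s=state();print(s['time'],s['tool_pos'],s['contact_force'],s['gripper_width'],s['gripper_width']*85.4)
cv2.imwrite("pics/w4.png",grab_frame("wrist")[240:,160:480,::-1])
```

```text
3.475 [0.51932699 0.18001222 0.02300608] [ 0.64300274  0.29604565 -0.24108273] 0.268398340791435 22.92121830358855
```

View pics/w4.png

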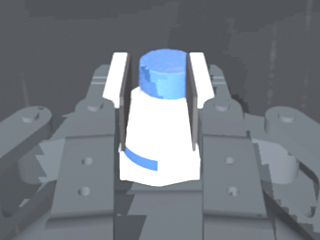

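Run:
```python
from h import *
im=grab_frame("scene");jm=grab_frame("side")
a=cv2.resize(im[220:310,200:290],None,fx=4.4,fy=4.4);b=cv2.resize(jm[180:270,215:305],None,fx=4.4,fy=4.4)
cv2.imwrite("pics/s4.png",np.hstack([a,b])[:,:,::-1])
```

```text
(no output)
```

View pics/s4.png

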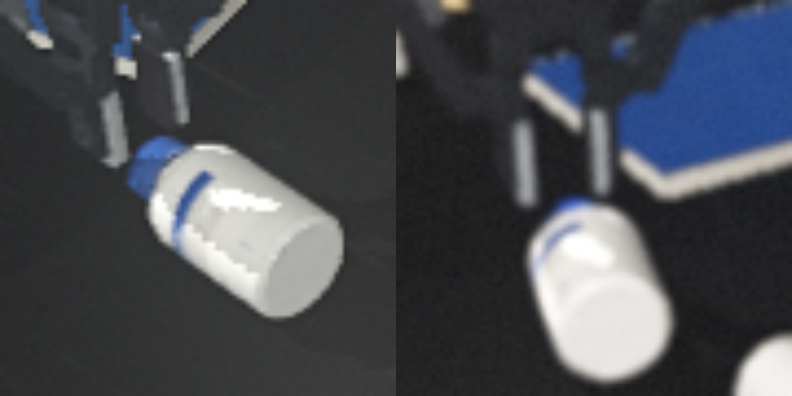

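Emit:
servo_tool(deltas=[[[40, 0, 0, 0, 0], [40, 0, 0, 0, 0], [40, 0, -8, 0, 0], [28, 0, -8, 0, 0], [24, 0, -8, 0, 0]]])

```text
time: 4.25
tool_pos: [0.5209, 0.172, 0.0246]
tool_rot: [0.001, 0.718, 0.696, 0.001]
contact_force: [1.1, -0.2, 4.8]
gripper_width: 0.283
```

Emit:
servo_tool(deltas=[[[24, 0, 0, 0, 0], [24, 0, 0, 0, 0]]])

```text
time: 4.5
tool_pos: [0.5208, 0.1721, 0.0245]
tool_rot: [0.001, 0.718, 0.696, 0.001]
contact_force: [-0.0, -0.1, 5.0]
gripper_width: 0.276
```

Run:
```python
from h import *
im=grab_frame("scene");jm=grab_frame("side")
a=cv2.resize(im[220:310,200:290],None,fx=4.4,fy=4.4);b=cv2.resize(jm[180:270,215:305],None,fx=4.4,fy=4.4)
cv2.imwrite("pics/s5.png",np.hstack([a,b])[:,:,::-1])
s=state();print(s['gripper_width']*85.4)
```

```text
24.575059993024524
```

View pics/s5.png

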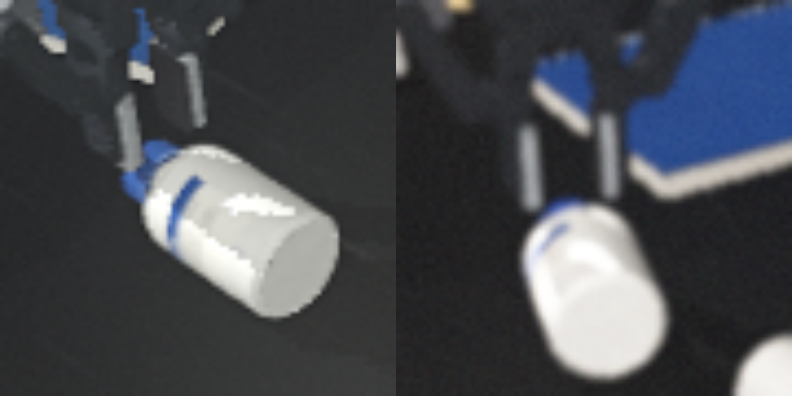

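```bash
cat >> h.py <<'E'
def proj(c,P):
    T=np.linalg.inv(c["world_from_camera"]);p=T[:3,:3]@np.array(P)+T[:3,3]
    q=p[:2]/p[2];q=q*(1+c["k1"]*(q@q));K=c["intrinsics"];return np.array([K[0,0]*q[0]+K[0,2],K[1,1]*q[1]+K[1,2]])
E
python3 - <<'E'
from h import *
a=calibration("scene");b=calibration("side")
for dx in(-12.3,12.3):
  for dy in (-11,11):
    for z in (.0055,.0435):
      P=(.5208+dx/1000,.172+dy/1000,z);print(dx,dy,z,((proj(a,P)-[200,220])*4.4).round(),((proj(b,P)-[215,180])*4.4+[396,0]).round())
# measured tip points: pad right finger corners in both views
Q=lambda u,v:(200+u/4.4,220+v/4.4); S=lambda u,v:(215+(u-396)/4.4,180+v/4.4)
print(tri(a,Q(202,126),b,S(614,197)),tri(a,Q(188,56),b,S(605,114)))
print("base",tri(a,Q(298,266),b,S(608,325)))
print("basetop",tri(a,Q(325,215),b,S(624,262)),"low",tri(a,Q(268,315),b,S(597,378)))
E
```

```text
-12.3 -11 0.0055 [155. 235.] [544. 282.]
-12.3 -11 0.0435 [144. 163.] [538. 201.]
-12.3 11 0.0055 [118. 211.] [533. 258.]
-12.3 11 0.0435 [106. 140.] [527. 178.]
12.3 -11 0.0055 [199. 203.] [602. 273.]
12.3 -11 0.0435 [190. 132.] [597. 192.]
12.3 11 0.0055 [163. 180.] [590. 249.]
12.3 11 0.0435 [152. 109.] [585. 170.]
(array([0.54098987, 0.16320378, 0.03948551]), np.float64(0.0012113449157261354)) (array([0.53883175, 0.16320701, 0.07729372]), np.float64(3.22683932489721e-05))
base (array([0.52006629, 0.09045704, 0.02224243]), np.float64(0.001019226146389718))
basetop (array([0.52404545, 0.0767091 , 0.05557722]), np.float64(0.0013158315101731894)) low (array([ 0.51735376,  0.10752494, -0.01218219]), np.float64(0.0005133513726617313))
```

```bash
python3 - <<'E'
from h import *
a=calibration("scene");b=calibration("side")
T=np.array
# wrist calib at w1 pose: rebuild from current relative tool pose
from scipy.spatial.transform import Rotation as R
s=state();w=calibration("wrist")
def TT(p,q): M=np.eye(4);M[:3,:3]=R.from_quat([q[1],q[2],q[3],q[0]]).as_matrix();M[:3,3]=p;return M
E=np.linalg.inv(TT(s['tool_pos'],s['tool_rot']))@w["world_from_camera"]
print("cam in tool",E.round(4))
w1=dict(w);w1["world_from_camera"]=TT([0.52319293,0.13791526,0.21452256],[-2.16e-05,7.0914e-01,7.05067e-01,-4.77e-04])@E
print(w1["world_from_camera"].round(4))
# nb near corner: wrist (374,107); scene (236,237.7) ; side (276.7,222.7)
print("nb w",onz(w1,(374,107),.01),onz(w1,(374,107),.0),"scene",onz(a,(236,237.5),0),"side",onz(b,(276.7,224.5),0))
print(tri(a,(236,235),b,(276.7,220)),tri(w1,(374,107),a,(236,235)),tri(w1,(374,107),b,(276.7,220)))
# red cap tip: wrist(535,304) scene (361,210) side (388,219)
print("red tip");print(tri(w1,(535,304),a,(361,210)),tri(w1,(535,304),b,(388,219.5)),tri(a,(361,210),b,(388,219.5)))
# start pose fingertips side image
E
python3 - <<'E'
import cv2,numpy as np
w=cv2.imread('pics/w1.png');s=cv2.imread('pics/scene0.png');d=cv2.imread('pics/side0.png')
c=[cv2.resize(x,None,fx=5,fy=5,interpolation=cv2.INTER_NEAREST) for x in (w[80:130,345:395],s[215:265,215:265],d[200:250,255:305])]
e=[cv2.resize(x,None,fx=5,fy=5,interpolation=cv2.INTER_NEAREST) for x in (w[260:310,500:550],s[200:250,335:385],d[210:260,362:412])]
cv2.imwrite('pics/cmp.png',np.vstack([np.hstack(c),np.hstack(e)]))
E
```

```text
cam in tool [[ 1.000e-03 -9.552e-01 -2.959e-01  7.550e-02]
 [ 1.000e+00  7.000e-04  1.200e-03 -0.000e+00]
 [-9.000e-04 -2.959e-01  9.552e-01 -1.590e-01]
 [ 0.000e+00  0.000e+00  0.000e+00  1.000e+00]]
[[ 1.000e+00 -4.600e-03 -1.200e-03  5.237e-01]
 [-4.700e-03 -9.550e-01 -2.966e-01  2.135e-01]
 [ 2.000e-04  2.966e-01 -9.550e-01  3.735e-01]
 [ 0.000e+00  0.000e+00  0.000e+00  1.000e+00]]
nb w [0.57628089 0.23339981 0.01      ] [0.57772773 0.23394755 0.        ] scene [0.58256415 0.24018764 0.        ] side [0.57993784 0.23111294 0.        ]
(array([0.5826073 , 0.23939627, 0.0060752 ]), np.float64(0.0008475077253659339)) (array([0.57653271, 0.23272236, 0.01345159]), np.float64(0.0017847006061623106)) (array([0.57861113, 0.23310885, 0.00885743]), np.float64(0.0043485859390126795))
red tip
(array([0.73135613, 0.0548544 , 0.06622317]), np.float64(0.004451695301719337)) (array([0.73201452, 0.05544448, 0.06726762]), np.float64(0.006530293643949646)) (array([0.7336277 , 0.05436517, 0.06858971]), np.float64(0.002350084983885947))
```

View pics/cmp.png

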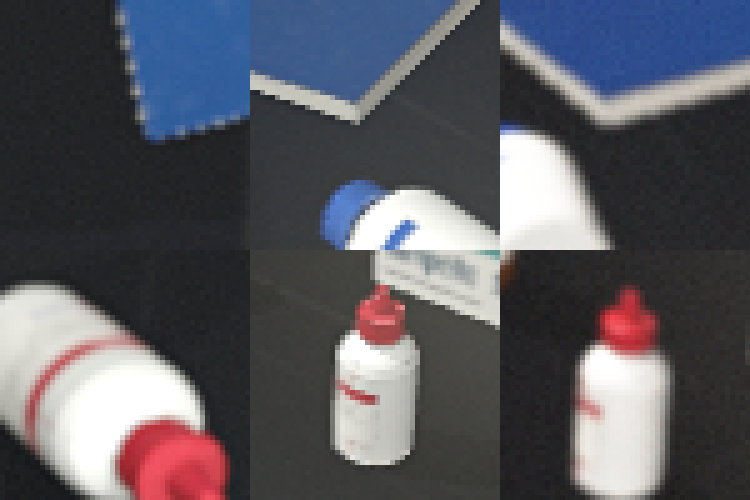

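Run:
```python
from h import *
from scipy.spatial.transform import Rotation as R
s=state();w=calibration("wrist")
q=s['tool_rot'];Rm=R.from_quat([q[1],q[2],q[3],q[0]]).as_matrix()
for hw in (.0115,):
  for sx in(-.011,.011):
    for z in (-.033,-.019,0,.019): print(sx,z,[proj(w,s['tool_pos']+Rm@np.array([sx,y,z])).round() for y in(-hw,hw)])
cv2.imwrite("pics/w5.png",cv2.resize(grab_frame("wrist")[260:480,200:440],None,fx=3,fy=2.7)[:,:,::-1])
```

```text
-0.011 -0.033 [array([289., 356.]), array([346., 356.])]
-0.011 -0.019 [array([291., 337.]), array([344., 337.])]
-0.011 0 [array([294., 316.]), array([341., 316.])]
-0.011 0.019 [array([296., 299.]), array([339., 299.])]
0.011 -0.033 [array([287., 307.]), array([348., 307.])]
0.011 -0.019 [array([290., 291.]), array([345., 291.])]
0.011 0 [array([293., 274.]), array([342., 274.])]
0.011 0.019 [array([295., 260.]), array([340., 260.])]
```

View pics/w5.png

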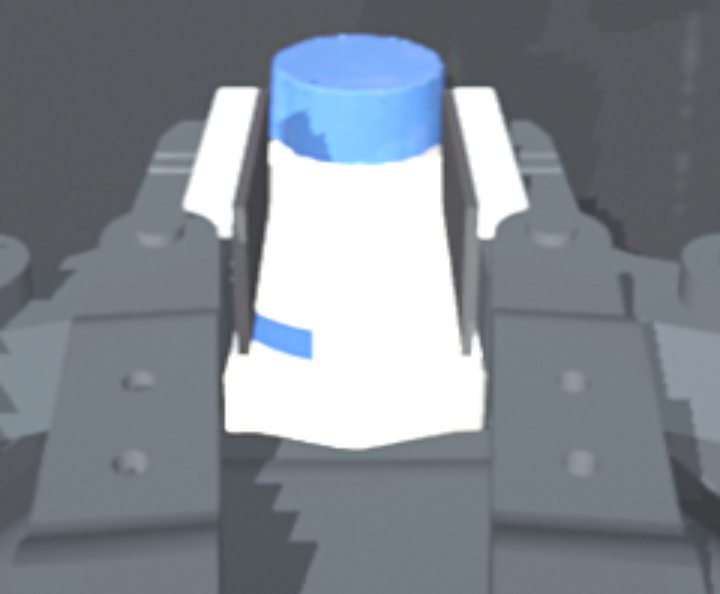

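Run:
```python
from h import *
w=calibration("wrist")
for uv,z in (((319,273),.010),((319,283),.023),((319,291.5),.037),((319,319),.037)): print(uv,z,onz(w,uv,z).round(4))
for uv in((291,283),(347,283)):print(onz(w,uv,.023))
o,d=ray(w,(287,293));print("tip -x far", [(o+d*(z-o[2])/d[2]).round(4) for z in(.03,.04,.05)])
o,d=ray(w,(351,293));print("tip +x far", [(o+d*(z-o[2])/d[2]).round(4) for z in(.03,.04,.05)])
```

```text
(319, 273) 0.01 [0.5217 0.1778 0.01  ]
(319, 283) 0.023 [0.5216 0.1779 0.023 ]
(319, 291.5) 0.037 [0.5216 0.18   0.037 ]
(319, 319) 0.037 [0.5212 0.1665 0.037 ]
[0.50835805 0.17832443 0.023     ]
[0.53481373 0.17746736 0.023     ]
tip -x far [array([0.5069, 0.1765, 0.03  ]), array([0.5079, 0.1811, 0.04  ]), array([0.5089, 0.1857, 0.05  ])]
tip +x far [array([0.5361, 0.1755, 0.03  ]), array([0.5352, 0.1802, 0.04  ]), array([0.5343, 0.1849, 0.05  ])]
```

Both the cameras and the contact force agree that the fingertips are about 17 mm behind the reported TCP, not ahead of it. So I'll go lower than the nominal height.

Emit:
servo_tool(deltas=[[[40, 0, 0, 5, 0], [40, 0, 0, 5, 0], [36, 0, 11, 5, 0], [36, 0, 11, -15, 0], [36, 0, 11, -24, 0]]])

```text
time: 5.28
tool_pos: [0.5175, 0.1829, -0.0036]
tool_rot: [-0.001, 0.718, 0.696, -0.002]
contact_force: [0.7, -0.3, 0.7]
gripper_width: 0.421
```

Run:
```python
from h import *
s=state();print(s['time'],s['tool_pos'],s['contact_force'],s['gripper_width']*85.4)
a=cv2.resize(grab_frame("wrist")[240:480,200:440],(395,395));im=grab_frame("scene")
b=cv2.resize(im[220:310,200:290],None,fx=4.4,fy=4.4)[:395,:395]
cv2.imwrite("pics/w6.png",np.hstack([a,b])[:,:,::-1])
```

```text
5.275 [ 0.51753378  0.18286107 -0.00361398] [ 0.70563508 -0.27059065  0.66008244] 35.97164732873485
```

View pics/w6.png

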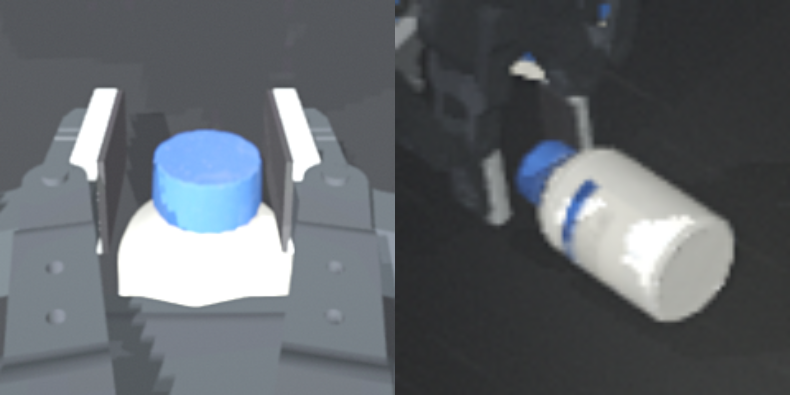

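Emit:
servo_tool(deltas=[[[36, 0, 0, -4, 0], [29, 0, 0, -4, 0], [27, 0, 0, -4, 0], [27, 0, 0, -4, 0]]])

```text
time: 5.88
tool_pos: [0.5196, 0.183, -0.0046]
tool_rot: [0.0, 0.718, 0.696, 0.0]
contact_force: [0.2, 0.9, -0.0]
gripper_width: 0.314
```

Emit:
servo_tool(deltas=[[[25, 0, 0, 0, 0], [25, 0, 0, 0, 0]]])

```text
time: 6.12
tool_pos: [0.5197, 0.1831, -0.0046]
tool_rot: [0.0, 0.718, 0.696, 0.0]
contact_force: [1.2, 0.6, 1.1]
gripper_width: 0.295
```

Emit:
servo_tool(deltas=[[[22, 0, 0, 0, 0], [22, 0, 0, 0, 0], [22, 0, 0, 0, 0]]])

```text
time: 6.5
tool_pos: [0.5197, 0.1832, -0.0045]
tool_rot: [0.0, 0.718, 0.696, 0.0]
contact_force: [-0.7, 1.7, 4.7]
gripper_width: 0.277
```

Run:
```python
from h import *
s=state();print(s['time'],s['tool_pos'],s['contact_force'],s['gripper_width']*85.4)
a=cv2.resize(grab_frame("wrist")[240:480,200:440],(395,395));im=grab_frame("scene")
b=cv2.resize(im[220:310,200:290],None,fx=4.4,fy=4.4)[:395,:395]
cv2.imwrite("pics/w7.png",np.hstack([a,b])[:,:,::-1])
```

```text
6.5 [ 0.51971249  0.18323344 -0.00452723] [-0.6505398   1.69929628  4.66388462] 23.677813751442457
```

View pics/w7.png

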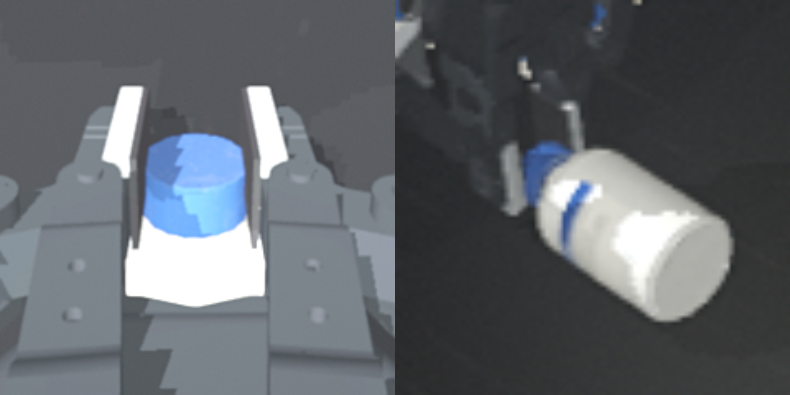

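Emit:
servo_tool(deltas=[[[20, 0, 0, 0, 0], [20, 0, 0, 7, 0], [20, 0, 0, 14, 0], [20, 0, 0, 22, 0], [20, 0, 0, 30, 0]]])

```text
time: 7.22
tool_pos: [0.5193, 0.1829, 0.0255]
tool_rot: [0.0, 0.718, 0.696, -0.0]
contact_force: [0.1, -0.6, -0.8]
gripper_width: 0.271
```

```bash
cat > look.py <<'E'
from h import *
import sys
s=state();print(s['time'],s['tool_pos'].round(4),s['contact_force'].round(2),round(s['gripper_width']*85.4,2))
b=cv2.resize(grab_frame("scene")[200:310,190:300],(395,395));d=cv2.resize(grab_frame("side")[170:280,210:320],(395,395))
cv2.imwrite(sys.argv[1],np.hstack([b,d])[:,:,::-1])
E
python3 look.py pics/l1.png
```

```text
7.225 [0.5193 0.1829 0.0255] [ 0.11 -0.56 -0.81] 23.11
```

View pics/l1.png

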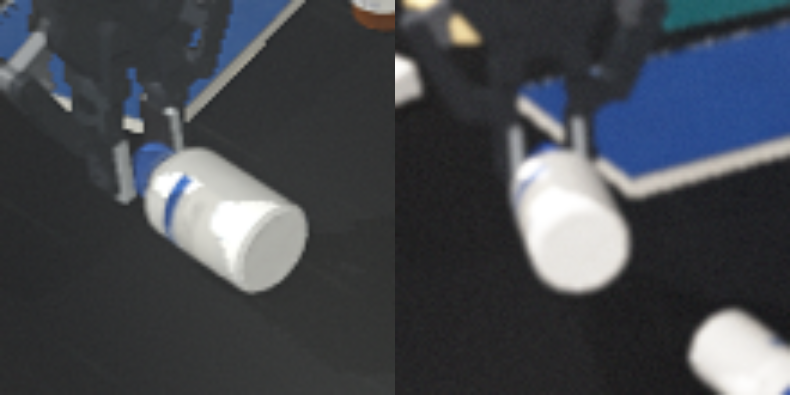

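Emit:
servo_tool(deltas=[[[22, 0, 0, 0, 0], [22.5, 0, 0, 0, 0], [22.5, 0, 0, 0, 0]]])

```text
time: 7.7
tool_pos: [0.519, 0.1829, 0.0246]
tool_rot: [-0.0, 0.718, 0.696, -0.0]
contact_force: [-0.9, -0.5, -0.9]
gripper_width: 0.271
```

```bash
python3 look.py pics/l2.png
```

```text
7.7 [0.519  0.1829 0.0246] [-0.89 -0.49 -0.87] 23.17
```

View pics/l2.png

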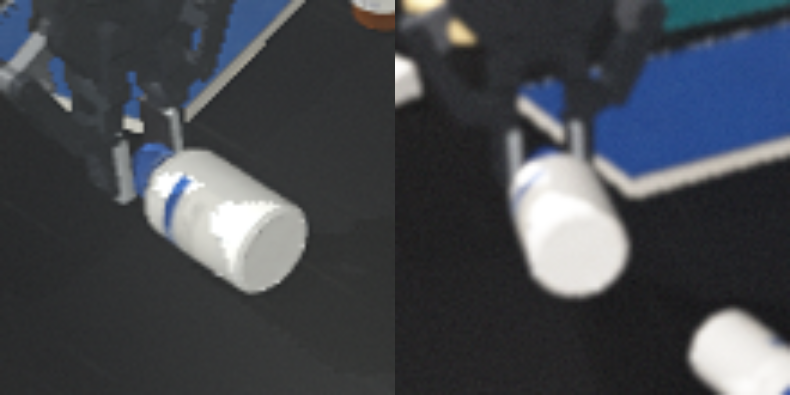

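Emit:
servo_tool(deltas=[[[23, 0, 0, 0, 0], [23, 0, 0, 0, 0], [23, 0, 0, 0, 0]]])

```text
time: 8.18
tool_pos: [0.5193, 0.183, 0.025]
tool_rot: [-0.0, 0.718, 0.696, -0.0]
contact_force: [0.3, -0.4, -0.3]
gripper_width: 0.274
```

```bash
python3 look.py pics/l3.png
```

```text
8.175 [0.5193 0.183  0.025 ] [ 0.33 -0.35 -0.28] 23.43
```

View pics/l3.png

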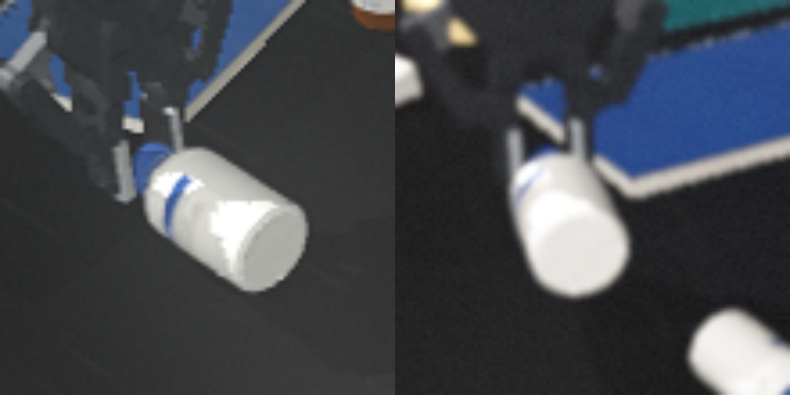

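Emit:
servo_tool(deltas=[[[23.5, 0, 0, 0, 0], [23.5, 0, 0, 0, 0]]])

```text
time: 8.52
tool_pos: [0.5194, 0.183, 0.025]
tool_rot: [0.0, 0.718, 0.696, 0.0]
contact_force: [0.3, -0.4, -1.1]
gripper_width: 0.282
```

```bash
python3 look.py pics/l4.png
```

```text
8.525 [0.5194 0.183  0.025 ] [ 0.29 -0.36 -1.05] 24.06
```

View pics/l4.png

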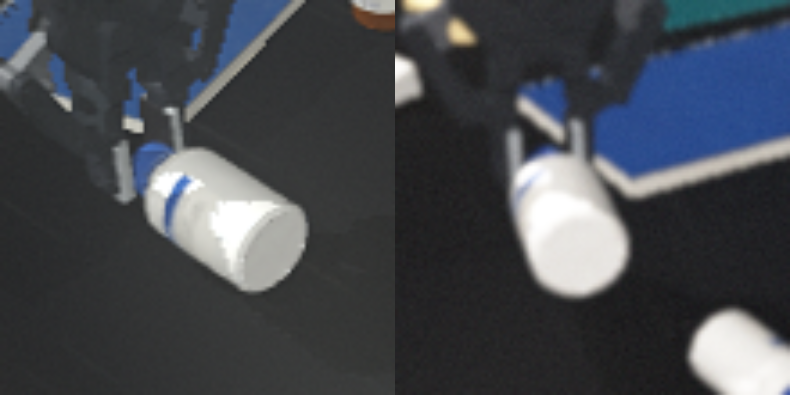

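Emit:
servo_tool(deltas=[[[24, 0, 0, 0, 0], [24, 0, 0, 0, 0]]])

```text
time: 8.88
tool_pos: [0.5194, 0.183, 0.025]
tool_rot: [0.0, 0.718, 0.696, 0.0]
contact_force: [0.1, 0.5, -0.8]
gripper_width: 0.283
```

```bash
python3 look.py pics/l5.png
```

```text
8.875 [0.5194 0.183  0.025 ] [ 0.09  0.46 -0.77] 24.14
```

View pics/l5.png

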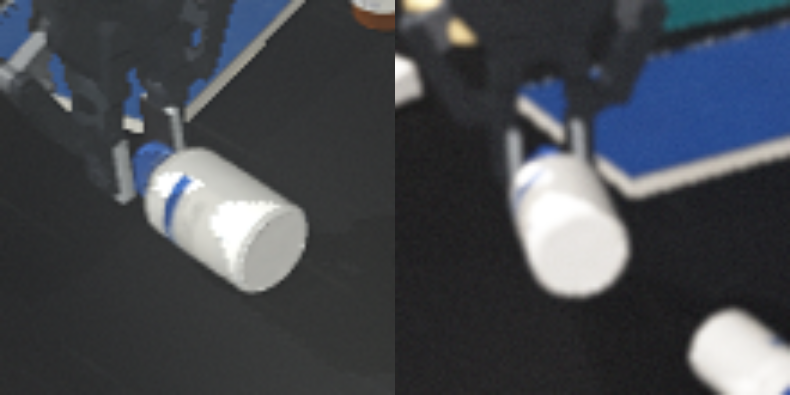

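Emit:
servo_tool(deltas=[[[24.4, 0, 0, 0, 0], [24.4, 0, 0, 0, 0]]])

```text
time: 9.22
tool_pos: [0.5193, 0.183, 0.025]
tool_rot: [0.0, 0.718, 0.696, 0.0]
contact_force: [0.9, 0.0, -0.1]
gripper_width: 0.283
```

```bash
python3 look.py pics/l6.png
```

```text
9.225 [0.5193 0.183  0.025 ] [ 0.88  0.01 -0.13] 24.13
```

View pics/l6.png

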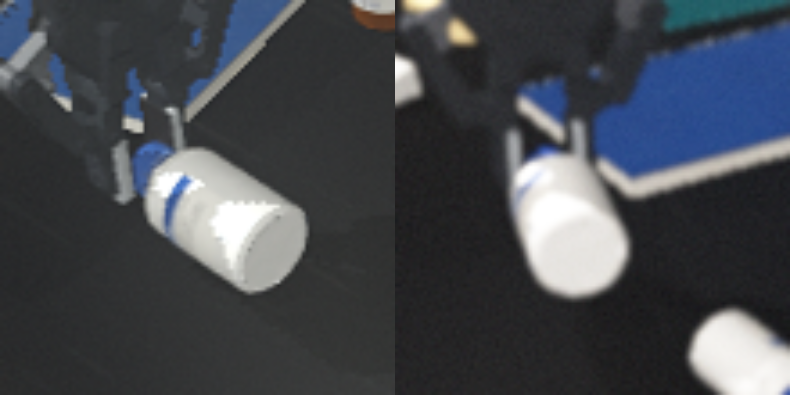

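Emit:
servo_tool(deltas=[[[24.8, 0, 0, 0, 0], [24.8, 0, 0, 0, 0]]])

```text
time: 9.57
tool_pos: [0.5193, 0.183, 0.025]
tool_rot: [-0.0, 0.718, 0.696, 0.0]
contact_force: [-0.7, -1.1, -0.6]
gripper_width: 0.289
```

```bash
python3 look.py pics/l7.png
```

```text
9.575 [0.5193 0.183  0.025 ] [-0.66 -1.1  -0.59] 24.71
```

View pics/l7.png

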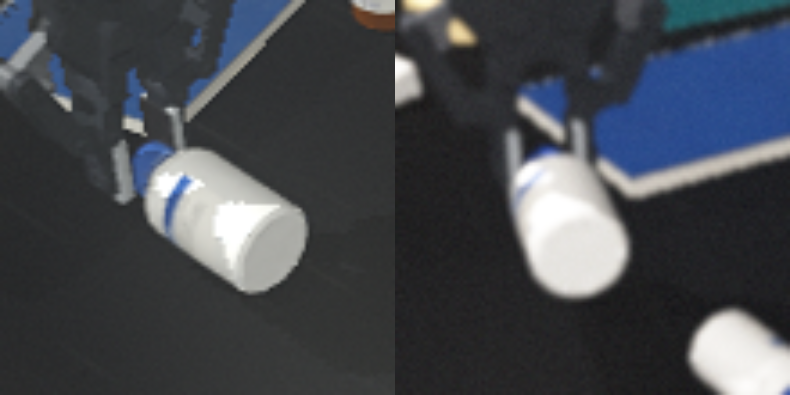

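Emit:
servo_tool(deltas=[[[25.1, 0, 0, 0, 0], [25.1, 0, 0, 0, 0]]])

```text
time: 9.93
tool_pos: [0.5193, 0.183, 0.025]
tool_rot: [-0.0, 0.718, 0.696, -0.0]
contact_force: [-0.6, -0.0, 0.7]
gripper_width: 0.295
```

```bash
python3 look.py pics/l8.png
```

```text
9.925 [0.5193 0.183  0.025 ] [-0.56 -0.05  0.7 ] 25.17
```

View pics/l8.png

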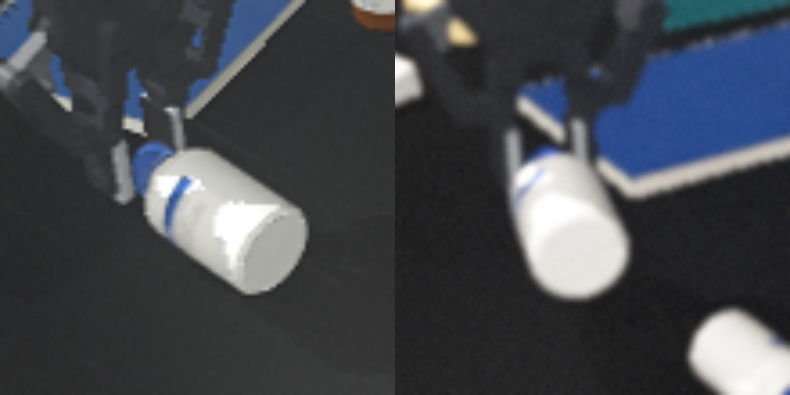

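Emit:
servo_tool(deltas=[[[25.5, 0, 0, 0, 0], [25.5, 0, 0, 0, 0]]])

```text
time: 10.28
tool_pos: [0.5193, 0.183, 0.025]
tool_rot: [0.0, 0.718, 0.696, -0.0]
contact_force: [0.3, -0.0, 0.1]
gripper_width: 0.302
```

```bash
python3 look.py pics/l9.png
```

```text
10.275 [0.5193 0.183  0.025 ] [ 0.28 -0.    0.14] 25.81
```

View pics/l9.png

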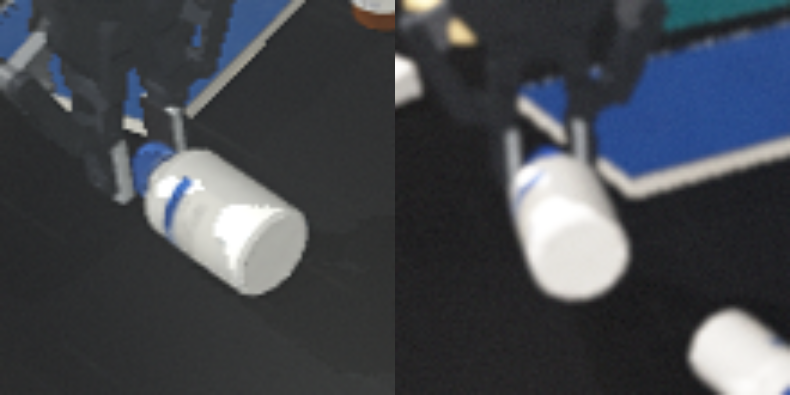

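Emit:
servo_tool(deltas=[[[26.1, 0, 0, 0, 0], [26.1, 0, 0, 0, 0]]])

```text
time: 10.62
tool_pos: [0.5194, 0.183, 0.0251]
tool_rot: [0.0, 0.718, 0.696, 0.0]
contact_force: [0.3, 0.2, -0.8]
gripper_width: 0.303
```

```bash
python3 look.py pics/l10.png
```

```text
10.625 [0.5194 0.183  0.0251] [ 0.27  0.21 -0.79] 25.87
```

View pics/l10.png

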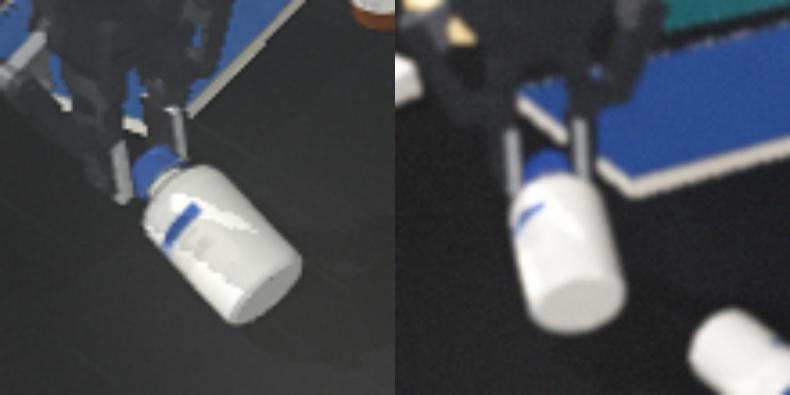

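It pivoted under gravity once the grip was light. I'll tighten slightly, lift higher, then loosen again.

Emit:
servo_tool(deltas=[[[25, 0, 0, 0, 0], [24.5, 0, 0, 0, 0], [24.5, 0, 0, 12, 0], [24.5, 0, 0, 24, 0], [24.5, 0, 0, 38, 0]]])

```text
time: 11.35
tool_pos: [0.5197, 0.183, 0.0644]
tool_rot: [0.0, 0.718, 0.696, 0.0]
contact_force: [0.2, 0.8, -0.6]
gripper_width: 0.291
```

```bash
sed -i 's/\[200:310,190:300\]/[190:300,190:300]/;s/\[170:280,210:320\]/[160:270,210:320]/' look.py; python3 look.py pics/l11.png
```

```text
11.35 [0.5197 0.183  0.0644] [ 0.24  0.84 -0.64] 24.87
```

View pics/l11.png

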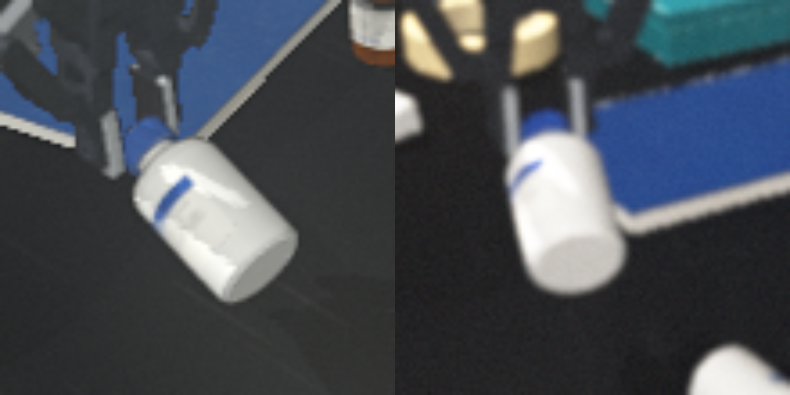

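Emit:
servo_tool(deltas=[[[25.5, 0, 0, 0, 0], [25.9, 0, 0, 0, 0], [26.1, 0, 0, 0, 0]]])

```text
time: 11.82
tool_pos: [0.5189, 0.1829, 0.0624]
tool_rot: [-0.0, 0.718, 0.696, -0.0]
contact_force: [0.2, -0.4, -1.3]
gripper_width: 0.307
```

```bash
python3 look.py pics/l12.png
```

```text
11.825 [0.5189 0.1829 0.0624] [ 0.22 -0.42 -1.34] 26.25
```

View pics/l12.png

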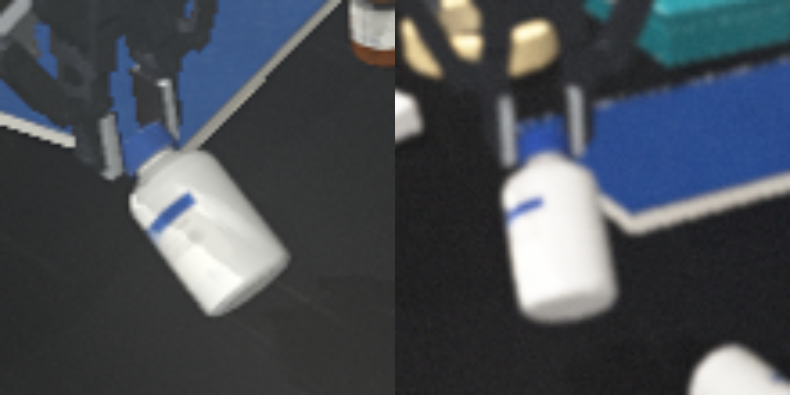

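Emit:
servo_tool(deltas=[[[26.1, 0, 0, 0, 0]]])

```text
time: 12.05
tool_pos: [0.5192, 0.183, 0.0628]
tool_rot: [-0.0, 0.718, 0.696, -0.0]
contact_force: [-0.7, 0.0, -0.3]
gripper_width: 0.305
```

```bash
python3 look.py pics/l13.png
```

```text
12.05 [0.5192 0.183  0.0628] [-0.75  0.03 -0.35] 26.03
```

View pics/l13.png

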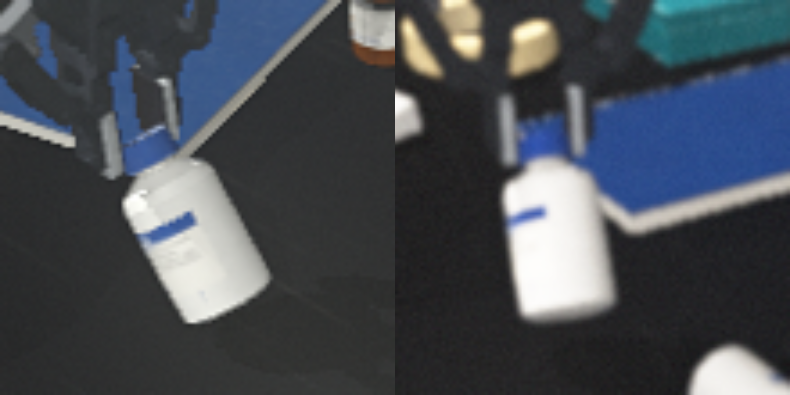

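Emit:
servo_tool(deltas=[[[26.1, 0, 0, 0, 0]]])

```text
time: 12.28
tool_pos: [0.5194, 0.183, 0.063]
tool_rot: [0.0, 0.718, 0.696, 0.0]
contact_force: [-0.3, 0.2, -0.0]
gripper_width: 0.3
```

```bash
python3 look.py pics/l14.png
```

```text
12.275 [0.5194 0.183  0.063 ] [-0.29  0.18 -0.05] 25.65
```

View pics/l14.png

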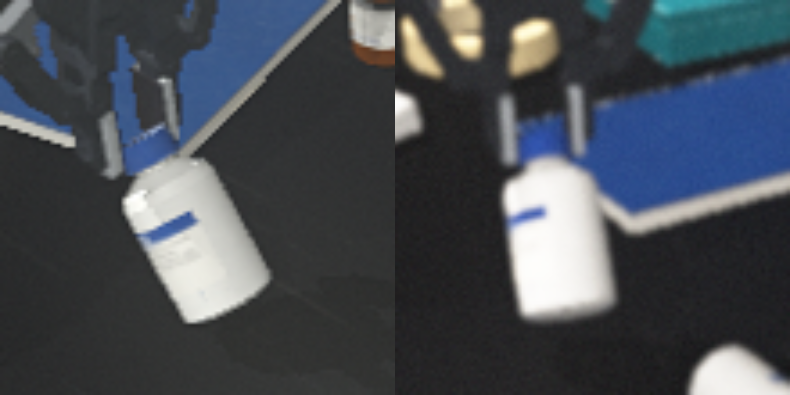

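Run:
```python
from h import *
a=calibration("scene");b=calibration("side");k=110/395
Q=lambda u,v:(190+u*k,190+v*k);S=lambda u,v:(210+(u-395)*k,160+v*k)
p,e=tri(a,Q(152,145),b,S(543,137));q,f=tri(a,Q(226,296),b,S(565,306));d=p-q
print(p,q,e,f,np.linalg.norm(d),"tilt",np.degrees(np.arccos(d[2]/np.linalg.norm(d))),d)
```

```text
[0.51929704 0.16484124 0.09412344] [0.51763277 0.12371172 0.0222064 ] 0.00123221359019624 0.001644587586260644 0.08286415676561511 tilt 29.785543012355273 [0.00166428 0.04112953 0.07191704]
```

Emit:
servo_tool(deltas=[[[26.5, 0, 0, 0, 0], [26.5, 0, 0, 0, 0]]])

```text
time: 12.62
tool_pos: [0.5194, 0.183, 0.0631]
tool_rot: [0.0, 0.718, 0.696, 0.0]
contact_force: [0.1, 0.6, 0.1]
gripper_width: 0.312
```

```bash
python3 look.py pics/l15.png
```

```text
12.625 [0.5194 0.183  0.0631] [0.13 0.58 0.12] 26.69
```

View pics/l15.png

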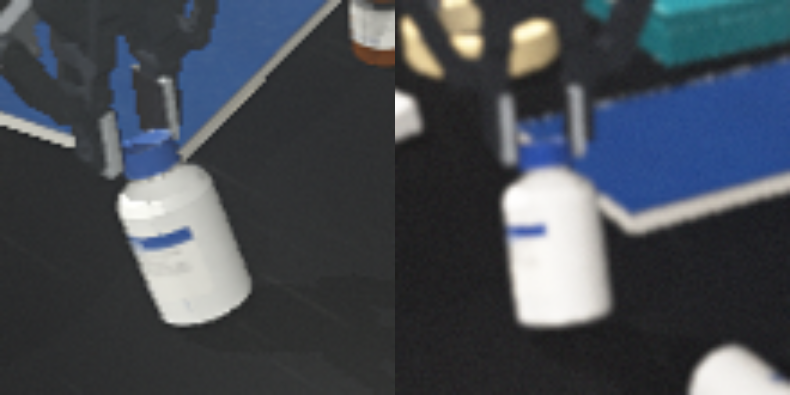

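Emit:
servo_tool(deltas=[[[26.5, 0, 0, 0, 0]]])

```text
time: 12.85
tool_pos: [0.5194, 0.183, 0.0631]
tool_rot: [0.0, 0.718, 0.696, 0.0]
contact_force: [-0.4, 0.1, -0.4]
gripper_width: 0.309
```

```bash
python3 look.py pics/l16.png
```

```text
12.85 [0.5194 0.183  0.0631] [-0.45  0.09 -0.38] 26.38
```

View pics/l16.png

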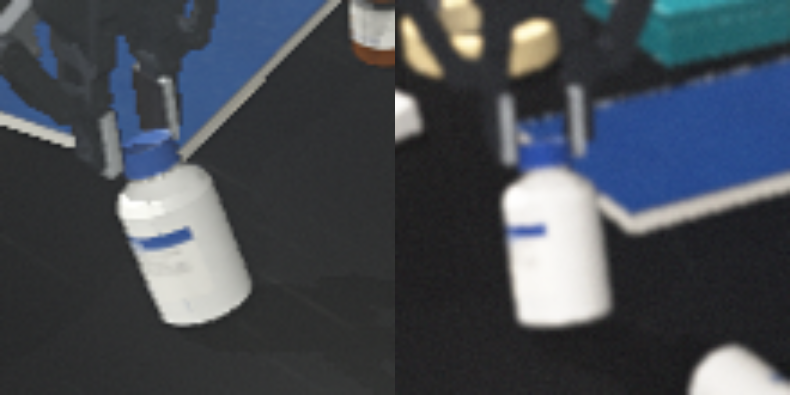

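Run:
```python
from h import *
a=calibration("scene");b=calibration("side");k=110/395
Q=lambda u,v:(190+u*k,190+v*k);S=lambda u,v:(210+(u-395)*k,160+v*k)
for A,B,C,D in (((150,152),(543,148),(206,300),(563,310)),):
  p,e=tri(a,Q(*A),b,S(*B));q,f=tri(a,Q(*C),b,S(*D));d=p-q
  print(p,q,e,f,np.linalg.norm(d),"tilt",np.degrees(np.arccos(d[2]/np.linalg.norm(d))),d)
# image slope of vertical lines at bottle
P=np.array(q)
print((proj(a,P+[0,0,.08])-proj(a,P))/k,(proj(b,P+[0,0,.08])-proj(b,P))/k)
```

```text
[0.51994505 0.16835811 0.08709673] [0.51916152 0.1404894  0.00971868] 6.110296013761141e-05 0.0002952685106758966 0.08224743923848912 tilt 19.814359309316405 [0.00078353 0.02786871 0.07737805]
[ -16.81001208 -127.40945954] [  -9.45649512 -144.19933616]
```

Emit:
servo_tool(deltas=[[[26.8, 0, 0, 0, 0], [26.8, 0, 0, 0, 0]]])

```text
time: 13.2
tool_pos: [0.5193, 0.183, 0.063]
tool_rot: [-0.0, 0.718, 0.696, -0.0]
contact_force: [1.2, -0.1, -0.0]
gripper_width: 0.312
```

```bash
python3 look.py pics/l17.png
```

```text
13.2 [0.5193 0.183  0.063 ] [ 1.19 -0.14 -0.04] 26.67
```

View pics/l17.png

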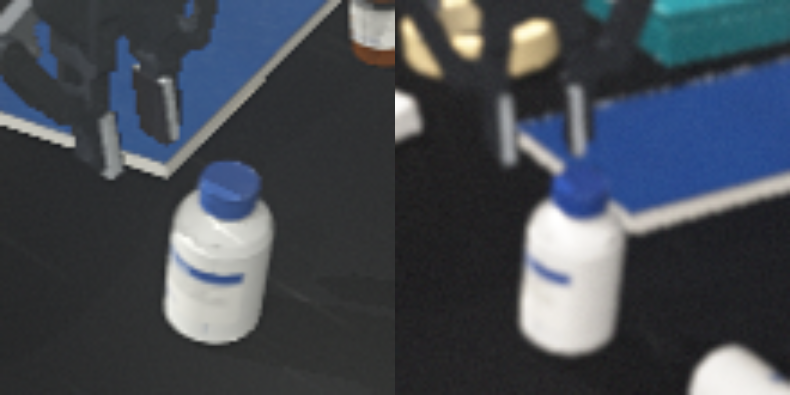

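It slipped out and seems to be landing on its base. I'll back off straight up and look.

Emit:
servo_tool(deltas=[[[27, 0, 3, 5, 0], [27, 0, 10, 20, 0], [27, 0, 20, 50, 0], [27, 0, 30, 90, 0], [27, 0, 30, 110, 0]]])

```text
time: 13.92
tool_pos: [0.5208, 0.2142, 0.177]
tool_rot: [0.001, 0.718, 0.696, 0.002]
contact_force: [-0.0, 0.4, -0.1]
gripper_width: 0.317
```

```bash
python3 look.py pics/l18.png
```

```text
13.925 [0.5208 0.2142 0.177 ] [-0.03  0.37 -0.15] 27.07
```

View pics/l18.png

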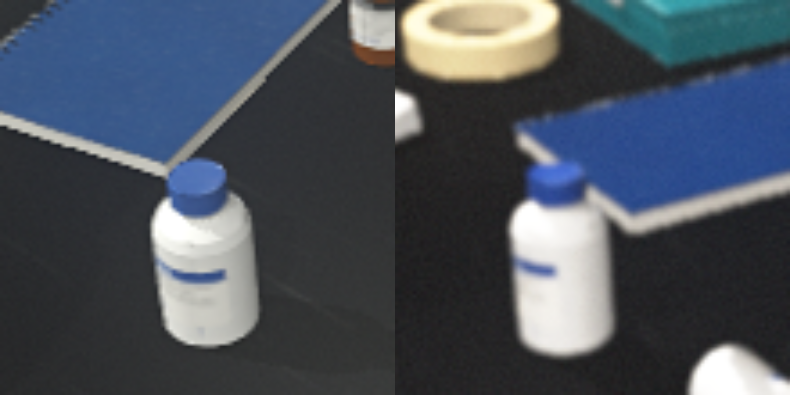

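The bottle is standing cap up. I'll wait a moment and check that it's upright and at rest, and that the other bottles haven't moved.

Emit:
servo_tool(deltas=[[[27, 0, 0, 0, 0], [27, 0, 0, 0, 0], [27, 0, 0, 0, 0], [27, 0, 0, 0, 0]]])

```text
time: 14.52
tool_pos: [0.519, 0.2128, 0.1722]
tool_rot: [-0.0, 0.718, 0.696, -0.001]
contact_force: [-0.1, 0.1, 0.8]
gripper_width: 0.316
```

```bash
python3 look.py pics/l19.png
python3 - <<'E'
from h import *
a=calibration("scene");b=calibration("side");k=110/395
s=grab_frame("scene");d=grab_frame("side")
x=cv2.imread("pics/l18.png").astype(int);y=cv2.imread("pics/l19.png").astype(int);print("motion diff",np.abs(x-y).mean(),np.percentile(np.abs(x-y),99.9))
s0=cv2.imread("pics/scene0.png")[:,:,::-1]
for nm,r in(("amber",(165,212,282,312)),("red",(205,245,348,372)),("green",(234,276,428,456))):
    print(nm,np.abs(s[r[0]:r[1],r[2]:r[3]].astype(int)-s0[r[0]:r[1],r[2]:r[3]]).mean())
Q=lambda u,v:(190+u*k,190+v*k);S=lambda u,v:(210+(u-395)*k,160+v*k)
p,e=tri(a,Q(198,170),b,S(556,172));q,f=tri(a,Q(212,325),b,S(567,338));w=p-q
print(p,q,e,f,"tilt",np.degrees(np.arccos(w[2]/np.linalg.norm(w))))
cv2.imwrite("pics/final.png",s[:,:,::-1])
E
```

```text
14.525 [0.519  0.2128 0.1722] [-0.06  0.1   0.8 ] 27.01
motion diff 1.6938012070715163 44.0
amber 1.395271867612293
red 1.0555555555555556
green 0.8942743764172335
[0.52068456 0.13697246 0.08961422] [ 0.51973139  0.13889299 -0.00615783] 0.0037292686556507073 0.0010019110983489445 tilt 1.2824696920964804
```

View pics/final.png

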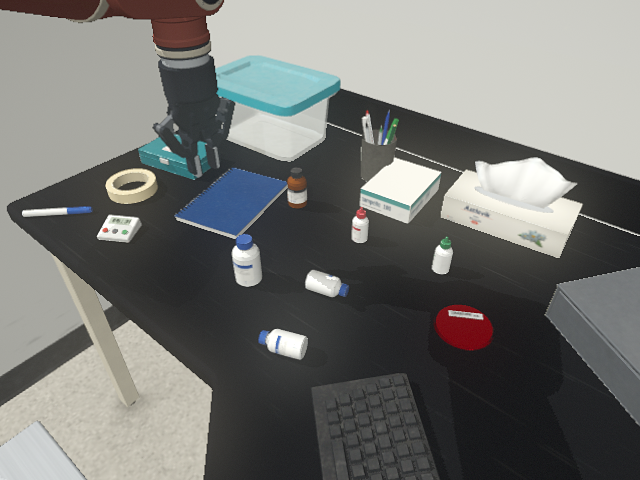

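```bash
python3 look.py pics/l20.png
python3 - <<'E'
import cv2,numpy as np
from plant import job_done
x,y=[cv2.imread(f"pics/l{i}.png").astype(int) for i in(19,20)]
d=np.abs(x-y);print(d.mean(),np.percentile(d,99.9),d.max())
if d.max()<40: print(job_done())
E
```

```text
14.725 [0.5193 0.213  0.1729] [-0.14 -0.72 -0.34] 26.94
1.0770165037654222 7.0 14
the job is handed in; nothing more can be done
None
```

The white bottle is standing upright on its base, cap up, on the bare worktop. I let go of it and handed the job in after about 15 s of the 38 s. No verdict came back.

**How it was done:** I took the largest of the three fallen white bottles and pinched it by the end of its cap. I lifted it, then loosened the grip a little at a time so it swung down under its own weight. At about 20 degrees of tilt it slipped out of the fingers just above the worktop and settled on its base. That last drop was not planned. I then raised the arm clear.

**Last checks:**
- **Bottle:** its tilt measured about 1 degree from two camera views. It stands at about (0.52, 0.14), within 1 cm or so of where it lay.
- **At rest:** the last two pictures, about 0.2 s apart, showed only noise. The pair before that differed more, so the bottle may still have been settling then.
- **Standing bottles:** all three look unchanged from the first picture, and the largest contact force I read was about 5 N.

**What disagreed:**
- **Fingertips:** they sat about 17 mm behind the reported TCP, not the stated 19 mm ahead of it. My first two tries therefore closed too high, and the second rested on the bottle's shoulder with about 5 N.
- **Side and scene cameras:** heights from these two came out up to about 8 mm low, and the bottle's base read as -6 mm.
- **Finger opening:** it read about 24 mm on the 28 mm cap.

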